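# Fetch the rear gauge plate from a full hook

### The job

Fetch the blue-handled gauge plate that hangs behind the red-handled one: first move the red plate over to the empty hook and, while holding it there, press it back gently against the sprung rubber pad until the pad gives about 4 mm (never as much as 8), then leave it hanging on that hook. After that take the blue plate off its hook and set it upright, fully down, in the slot of the wooden holder; do not force either plate, and leave everything else alone.

Things in the scene. Friction and masses are not known exactly. Their poses are not given: they have to be found in the camera images.
- red_plate_grip (a point): centre of the red handle (24 wide in y, 12 thick in x, 44 high, mm) of the red gauge plate, the front one of two hanging on the full hook by the top edge of their hole, 32 to 48 apart. Its x lies along the bar, z up. Below this point: shoulders of the 60 wide plate 24, top edge of the 24 x 24 hole 36, its lower edge 60, foot 112.
- blue_plate_grip (a point): centre of the blue handle (24 wide in y, 12 thick in x, 44 high, mm) of the blue gauge plate, the rear one of two hanging on the full hook by the top edge of their hole, 32 to 48 apart. Its x lies along the bar, z up. Below this point: shoulders of the 60 wide plate 24, top edge of the 24 x 24 hole 36, its lower edge 60, foot 112.
- blue_plate_foot (a point): middle of the lower edge of the blue plate (same axes as its handle point).
- red_plate: the red gauge plate: aluminium, 60 wide (y), 8 thick (x), 88 high (mm), square hanging hole, moulded red handle standing 44 above its top edge; 0.14 to 0.28 kg. Origin at the middle of its lower edge.
- blue_plate: the blue gauge plate: aluminium, 60 wide (y), 8 thick (x), 88 high (mm), square hanging hole, moulded blue handle standing 44 above its top edge; 0.14 to 0.28 kg. Origin at the middle of its lower edge.
- full_hook (a point): the hook on which both plates hang: point on the axis of its level 8 mm round bar (140 above the bench) at the front end, where it turns up; the tip reaches 11 farther to -x and 11 above this point. x runs from tip back to post, y level, z up. A plate passes the tip freely with its handle centre 50 to 53 above this point, and hangs with it 40 above. (mm)
- spare_hook (a point): the empty hook: point on the axis of its level 8 mm round bar (140 above the bench) at the front end, where it turns up; the tip reaches 11 farther to -x and 11 above this point. x runs from tip back to post, y level, z up. A plate passes the tip freely with its handle centre 50 to 53 above this point, and hangs with it 40 above. A sprung pad across its bar faces the tip, 60 to 80 behind this point (mm)
- pad (a joint): how far the sprung pad of the spare hook is pushed back, in m: 0 free, 0.012 at its hard end; it moves along the bar (+x of spare_hook) and pushes back with 3.6 N at first touch, growing by 1.8 N per mm (10.8 N at 4 mm, 18 N at 8 mm). Where its free face stands is not measured (60 to 80 mm behind the hook point): feel for it slowly.
- full_stand: the stand of the full hook, fixed to the bench: grey base 110 x 90 x 12 mm, origin at bench level under the post; x points along the bar from tip to post. The post stands 115 mm behind the hook point and ends 14 mm above the bar's axis.
- spare_stand: the stand of the spare hook, fixed to the bench: grey base 110 x 90 x 12 mm, origin at bench level under the post; x points along the bar from tip to post. The post stands 115 mm behind the hook point and ends 14 mm above the bar's axis. It carries the black rubber-faced sprung pad, 36 wide, 46 high, upright, from 21 below to 25 above the bar's axis.
- slot (a point): middle of the mouth of the slot in the wooden holder: block 60 (x) x 100 (y) x 42 mm high, fixed to the bench; the mouth is at its top. The slot is 11 wide (its x), 64 long (its y), 30 deep, with a 2 mm lead-in; a fully seated plate has its foot 30 below this point and its handle centre 82 above. z is up.
- holder: the wooden holder; origin at the centre of its underside.
- tape_measure: bystander: yellow tape measure, 64 x 69 x 32 mm, loose on the bench; origin at its underside.
- bushing: bystander: small cream flanged bushing, 28 mm across and 18 high, loose on the bench; origin at its underside.
Things that resemble listed ones, but are neither listed nor needed, are in the scene too. Leave any purple look-alike of the spare_stand alone.

How it is judged:
On the way:
1. the red plate, on the spare hook's bar, presses the pad back by at least 2.5 mm (x of red_plate_grip in the frame of spare_hook between 0.004 and 0.105 m and y of red_plate_grip in the frame of spare_hook between -0.018 and 0.018 m and value of joint pad above 0.0025 m and contact force between red_plate and spare_stand above 3 N), for 0.2 s.
At the end, for the whole second after the job is handed in: The red plate hangs at rest by its hole on the bar of the spare hook (handle within 18 mm of the bar's line, tilt under 0.2 rad); the blue plate stands at rest in the holder's slot, its foot at least 26 of the 30 mm deep and within 6 mm of the slot's middle, tilt under 0.12 rad (x of red_plate_grip in the frame of spare_hook between 0.004 and 0.105 m and y of red_plate_grip in the frame of spare_hook between -0.018 and 0.018 m and z of red_plate_grip in the frame of spare_hook between 0.03 and 0.046 m and angle between red_plate's own z axis and vertical below 0.2 rad and horizontal distance between blue_plate_foot and slot below 0.006 m and z of blue_plate_foot in the frame of slot below -0.026 m and angle between blue_plate's own z axis and vertical below 0.12 rad and linear speed of each of red_plate, blue_plate below 0.03 m/s and angular speed of each of red_plate, blue_plate below 0.4 rad/s); the robot touches nothing.
It fails at once if the pad is pushed back more than 8 mm (value of joint pad above 0.008 m).
It fails at once if a plate is forced against a hook stand or the pad with more than 40 N (contact force between any of red_plate, blue_plate and full_stand above 40 N or contact force between any of red_plate, blue_plate and spare_stand above 40 N).
It fails at once if the blue plate is forced into the holder with more than 40 N (contact force between blue_plate and holder above 40 N).
It fails at once if a plate is dropped (height (world z) of any of red_plate_grip, blue_plate_grip below 0.09 m).
It fails at once if the tape measure or the bushing is moved by more than 20 mm (distance of any of tape_measure, bushing from where it was at the start of the episode above 0.02 m).
It also fails if it takes over 69 s, if anything falls off the work surface, if the arm or the gripper's body presses on something with over 40 N, if the wrist force passes 120 N, or if a joint passes its speed limit or range.

### The arm

A 6-joint arm with a two-finger parallel gripper is mounted at the origin on a cart in front of the work surface, level with it; the furniture and walls round the work are solid. World frame = base frame: x ahead of the robot, y to its left, z up, the work surface at z = 0. Lengths are in m, angles in rad, forces in N, time in s.
With the tool pointing down it reaches from about 0.25 to 0.8 m from the base axis. Payload 3.9 kg.
Tool frame: the origin (TCP) lies between the finger pads; the fingertips stand 25 mm ahead of it and the grasp point (between the pads) lies 6 mm ahead of it; z points along the fingers, y is the direction in which the jaws open and shut (so a half turn about z gives the same grasp; the last joint's range is limited). The gripper opens to 85 mm and grips with 20 to 120 N. Pads are 22 mm wide; open, the fingers measure 114 mm over their backs; the gripper's body (76 mm by 85 mm) begins 54 mm behind the grasp point. The pads swing forward as they close: fully open they stand 13 mm farther back than shut.
Start: joints at [-1.195, 0.26, -0.138, 1.173, 0, 1.571], TCP at [0.193, -0.488, 0.219] pointing down, gripper open.
Joint ranges: [-2.78, 2.78], [-0.83, 1.72], [-1.28, 1.37], [-1.9, 2.12], [-1.57, 1.48], [-3.14, 3.14]. Speed limits (rad/s): [2.57, 2.57, 3.14, 3.14, 3.14, 3.14].

### API

Orientations are given as a unit quaternion [w, x, y, z].
In Python, from cell import r, solve_ik, telemetry, read_camera, camera_info, find_in, outline_of, landmark_of gives the robot as it stands. Calls block until the motion is done:
- r.move_ptp(position, orientation): joint-space move of the TCP to a pose.
- r.move_straight(position, frame=None, velocity=0.15): straight line of the TCP; frame=None keeps the orientation; velocity is the mean speed in m/s.
- r.goto_joints(angles): joint-space move.
- r.set_gripper(opening, f_grip=None): finger opening in m; f_grip is the grip in N (None keeps the last); returns when the fingers have stopped.
- r.pause(seconds).
- solve_ik(position, orientation): joint angles nearest the present ones, or None.
- telemetry.read_state(): the state.
- read_camera(name): name is "scene" or "top" or "wrist"; returns the picture (480x640x3 uint8, red, green, blue); there is no depth.
- camera_info(name): a dict with "K" (3x3 intrinsics, pixels), "camera_from_world" (4x4, takes a point from world to camera coordinates). Camera axes: x right, y down, z forward; pixel columns grow to the right and rows downward; lengths in m; the calibration is good to about 2 mm. A picture is of the moment at which its call begins: read the wrist's pose just before it. camera_info takes no time and is no camera call; for the wrist camera it gives the pose at the moment of the call.
A pose or a line that the arm cannot do raises r.Unreachable and nothing moves.
- r.hand_in(): hands the job in, once; it reports no verdict.
Trained networks look in the newest picture that a camera, given by its name, has taken for a name from the list of things; names that differ only in an ending like _2 or _b are one class to them, and where a whole thing is asked for, a point or a joint stands for the part that bears it (a point fixed in the world has none). Each returns a list of dicts, best first, with "p" (0 to 1); they miss things now and then, are a little off and sometimes report something else, mostly with a low value. They report only what shows in the picture. A call takes as long as a camera call. They do not tell look-alikes from the thing itself.
- find_in(label, camera): "pixel" ([row, column] in pixels, amid what is visible of it).
- outline_of(label, camera): "region" (480x640 bool, what is visible of it) and "pixel" ([row, column] in pixels, amid what is visible of it).
- landmark_of(label, camera): "pixel" ([row, column] in pixels: a listed point, or the origin of a listed thing).
The state is a dict: "t": time; "joints": joint angles; "joint_velocities": joint speeds; "joint_efforts": joint torques, N m; "eef_pos": TCP position; "ee_rot": TCP orientation; "contact_force": force on the tool from outside, world axes, zero at the start; "wrist_torque": the same for the moment, N m; "gripper_width": finger opening in m.
Only numpy, scipy, OpenCV 4.12 (cv2) and the standard library are available. Lean on these libraries where they do the work, as an engineer would, in place of code of your own. Each camera call takes 0.05 s, during which the arm holds its last target.

## Working session

There is one attempt and no reset: what is moved stays moved. The work goes in short steps, each a Python script; the robot and the scene stay as the last script left them, time stands still between calls to the robot, and variables do not carry over. Pictures are saved under pics/ and viewed, and the job is handed in when it is done.

```bash
ls; mkdir -p pics
cat > h.py <<'E'
import numpy as np,cv2
from cell import r, solve_ik, telemetry, read_camera, camera_info, find_in, outline_of, landmark_of
def save(n,im): cv2.imwrite('pics/'+n+'.png',cv2.cvtColor(im,cv2.COLOR_RGB2BGR))
E
python3 - <<'E'
from h import *
s=telemetry.read_state(); print(s)
for c in ["scene","top","wrist"]:
    im=read_camera(c); save(c+'0',im)
    ci=camera_info(c); print(c,np.round(ci["K"],1).tolist(),np.round(ci["camera_from_world"],3).tolist())
    for l in ["red_plate_grip","blue_plate_grip","full_hook","spare_hook","slot","full_stand","spare_stand","holder","tape_measure","bushing"]:
        print(l,[(np.round(d["pixel"],1).tolist(),round(d["p"],2)) for d in landmark_of(l,c)][:4])
print(telemetry.read_state()["t"])
E
```

```text
pics
{'t': 0.0, 'joints': array([-1.19498628e+00,  2.60648189e-01, -1.39388267e-01,  1.17271443e+00,
        1.45292373e-05,  1.57078956e+00]), 'joint_velocities': array([-4.88109289e-05, -1.86740817e-03,  1.99613764e-03,  4.96728388e-04,
       -9.44751541e-04,  8.06800856e-04]), 'joint_efforts': array([-1.10472556e-03, -4.05677283e+01,  2.53921348e+01,  1.86470349e-02,
       -1.25538659e-04, -1.58309922e-05]), 'eef_pos': array([ 0.19242866, -0.48768826,  0.21847647]), 'ee_rot': array([-9.61435516e-04,  9.82396635e-01,  1.86804433e-01, -1.75417128e-04]), 'contact_force': array([ 0.11249224, -0.43884504, -0.54843494]), 'wrist_torque': array([ 0.00472099,  0.03953933, -0.02843387]), 'gripper_width': 0.08520746382894141}
scene [[509.2, 0.0, 322.1], [0.0, 509.2, 250.7], [0.0, 0.0, 1.0]] [[-0.934, 0.357, -0.024, 0.469], [0.212, 0.497, -0.842, -0.047], [-0.289, -0.791, -0.539, 1.34], [0.0, 0.0, 0.0, 1.0]]
red_plate_grip [([250.5, 324.0], 0.87)]
blue_plate_grip [([258.3, 306.6], 0.95)]
full_hook [([267.0, 337.2], 0.61), ([344.7, 290.0], 0.56)]
spare_hook [([222.8, 431.8], 0.77), ([223.1, 
[... 482 characters left out ...]
 [([180.6, 446.3], 0.72), ([196.9, 257.6], 0.58)]
full_hook [([235.2, 267.6], 0.62)]
spare_hook [([365.6, 305.9], 0.79), ([246.2, 358.9], 0.58)]
slot [([182.6, 446.8], 0.9)]
full_stand [([191.4, 266.0], 0.77)]
spare_stand [([310.4, 293.6], 0.88), ([207.0, 349.1], 0.64), ([246.5, 357.8], 0.28)]
holder [([184.1, 443.1], 0.9)]
tape_measure [([258.1, 185.2], 0.9)]
bushing []
wrist [[355.9, 0.0, 316.5], [0.0, 355.9, 246.4], [0.0, 0.0, 1.0]] [[0.367, -0.93, 0.0, -0.525], [-0.895, -0.353, 0.274, -0.035], [-0.255, -0.101, -0.962, 0.379], [0.0, 0.0, 0.0, 1.0]]
red_plate_grip []
blue_plate_grip []
full_hook []
spare_hook []
slot []
full_stand []
spare_stand []
holder []
tape_measure []
bushing []
1.65
```

View pics/scene0.png

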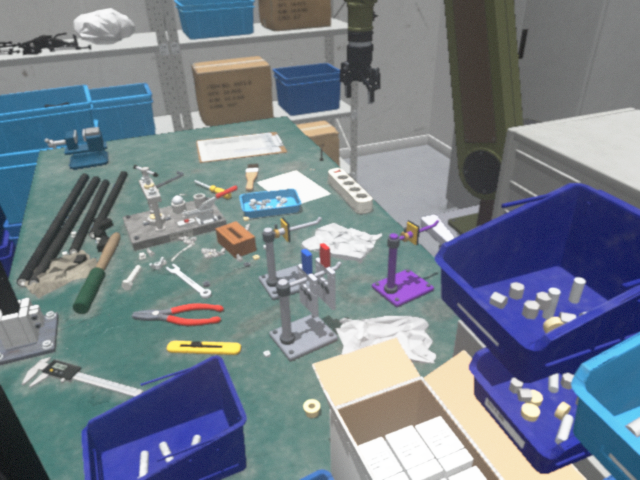

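View pics/top0.png

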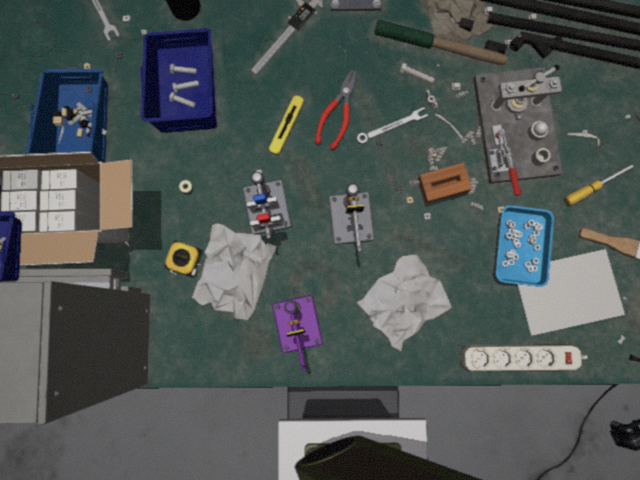

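Candidates:
- **Red handle:** one, at scene (254,325) and top (216,263).
- **Blue handle:** one, at scene (260,307) and top (198,259). The network's top (180,446) is the holder.
- **Empty hook:** the grey stand at scene (285,273) and top (207,349), or the purple stand at scene (290,400) and top (310,294). I choose the grey one, since purple is to be left alone.

Next I crop close and triangulate.

```bash
cat >> h.py <<'E'
def tri(ps):
    # ps: {cam:(row,col)} -> world pt, residual px
    P=[];X=[]
    for c,(v,u) in ps.items():
        ci=camera_info(c);P.append(np.array(ci["K"])@np.array(ci["camera_from_world"])[:3]);X.append((u,v))
    A=[]
    for p,(u,v) in zip(P,X): A+= [u*p[2]-p[0], v*p[2]-p[1]]
    x=np.linalg.svd(np.array(A))[2][-1];x=x[:3]/x[3]
    e=[np.linalg.norm((p@np.append(x,1))[:2]/(p@np.append(x,1))[2]-uv) for p,uv in zip(P,X)]
    return x,np.round(e,1)
def ray_z(c,rc,z):
    ci=camera_info(c);T=np.array(ci["camera_from_world"]);R,t=T[:3,:3],T[:3,3]
    o=-R.T@t; d=R.T@np.linalg.solve(np.array(ci["K"]),[rc[1],rc[0],1]); return o+d*(z-o[2])/d[2]
def proj(c,x):
    ci=camera_info(c);p=np.array(ci["K"])@(np.array(ci["camera_from_world"])@np.append(x,1))[:3];return p[1]/p[2],p[0]/p[2]
E
python3 - <<'E'
from h import *
def f(n,a,b):
    x,e=tri({"scene":a,"top":b}); print(n,np.round(x,4),e)
f("red",(250.5,324),(216.2,262.1)); f("blue",(258.3,306.6),(196.9,257.6))
f("fullhook",(267,337.2),(235.2,267.6)); f("spare",(222.8,313.8),(246.2,358.9))
f("slot",(230.8,233.8),(182.6,446.8)); f("fstand",(343,288),(191.4,266)); f("sstand",(285.5,273.5),(207,349.1))
f("purple",(292,392.5),(310.4,293.6))
for n,rc,z in [("full","235.2 267.6",.14),("spare","246.2 358.9",.14),("slot","182.6 446.8",.042),("red","216.2 262.1",.18),("blue","196.9 257.6",.18),("fst","191.4 266",0),("sst","207 349.1",0)]:
    print(n,np.round(ray_z("top",list(map(float,rc.split())),z),4))
s=cv2.imread('pics/scene0.png')[195:365,215:445]; t=cv2.imread('pics/top0.png')[160:280,235:385]
cv2.imwrite('pics/c1.png',cv2.resize(s,None,fx=3.4,fy=3.4,interpolation=2)); cv2.imwrite('pics/c2.png',cv2.resize(t,None,fx=5,fy=5,interpolation=2))
E
```

```text
red [0.5615 0.1747 0.1893] [0.2 0.1]
blue [0.5993 0.1839 0.1876] [0.5 0.3]
fullhook [0.5318 0.1683 0.1404] [0.3 0.2]
spare [ 0.5101 -0.0144  0.1374] [1.4 1.1]
slot [ 0.6582 -0.2134  0.0437] [0.9 0.7]
fstand [0.6483 0.1859 0.0011] [1.1 0.7]
sstand [ 0.6154 -0.0023  0.0027] [2.2 1.6]
purple [0.383  0.1238 0.0052] [0.1 0. ]
full [0.5315 0.1685 0.14  ]
spare [ 0.5077 -0.0133  0.14  ]
slot [ 0.657  -0.2133  0.042 ]
red [0.5633 0.1756 0.18  ]
blue [0.6014 0.1845 0.18  ]
fst [0.6499 0.1854 0.    ]
sst [ 0.6125 -0.0012  0.    ]
```

View pics/c1.png

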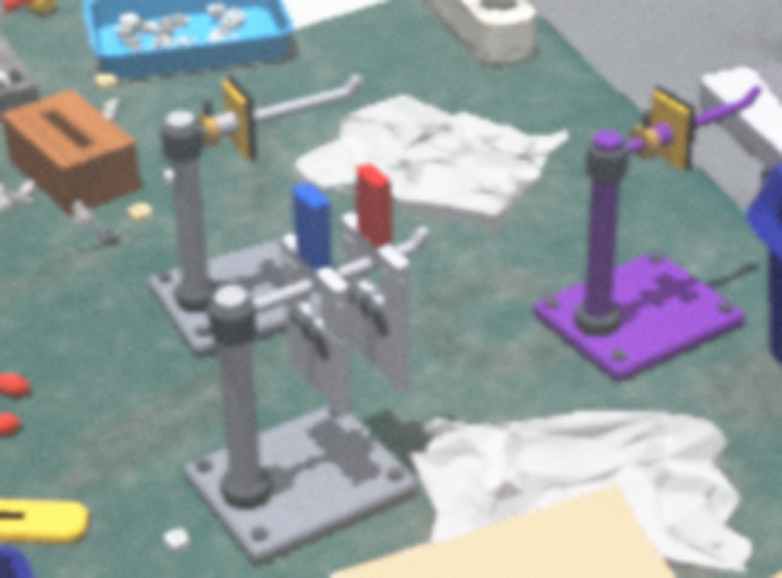

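View pics/c2.png

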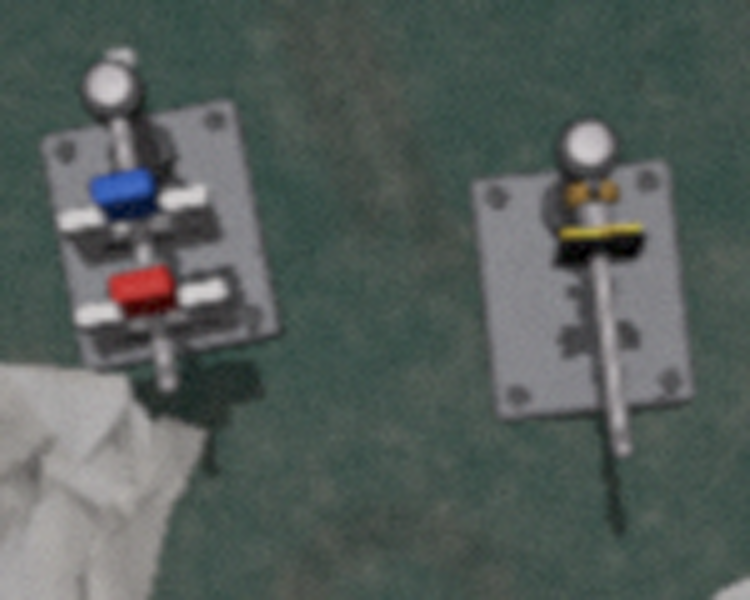

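```bash
cat >> h.py <<'E'
def down(yaw): return [0,float(np.cos(yaw/2)),float(np.sin(yaw/2)),0]
LBL=["red_plate_grip","blue_plate_grip","full_hook","spare_hook","slot","full_stand","spare_stand","holder"]
E
python3 - <<'E'
from h import *
from scipy.spatial.transform import Rotation as Ro
T=np.array(camera_info("wrist")["camera_from_world"]);c=-T[:3,:3].T@T[:3,3]
s=telemetry.read_state();q=s["ee_rot"];R=Ro.from_quat([q[1],q[2],q[3],q[0]])
print("cam in tool",R.inv().apply(c-s["eef_pos"]),"axis",R.inv().apply(T[2,:3]))
for yaw in (.17,.17+np.pi,.17-np.pi):
    print(yaw,solve_ik([.54,.18,.36],down(yaw)))
    print(yaw,solve_ik([.66,-.21,.25],down(yaw)))
E
```

```text
cam in tool [ 0.06980972 -0.0004728  -0.15470974] axis [-2.73773279e-01  2.94589140e-04  9.61794211e-01]
0.17 [ 0.32175055  0.32840913  0.32222671  1.56461391  0.         -2.9898421 ]
0.17 [-0.30805278  0.56152387  0.4185493   1.42782175  0.          2.66353987]
3.311592653589793 [0.32175055 0.32840913 0.32222671 1.56461391 0.         0.15175055]
3.311592653589793 [-0.30805278  0.56152387  0.4185493   1.42782175  0.         -0.47805278]
-2.971592653589793 [0.32175055 0.32840913 0.32222671 1.56461391 0.         0.15175055]
-2.971592653589793 [-0.30805278  0.56152387  0.4185493   1.42782175  0.         -0.47805278]
```

Run:
```python
from h import *
r.move_ptp([.50,.06,.36],down(np.pi)); 
im=read_camera("wrist"); save("w1",im); ci=camera_info("wrist"); np.save("w1.npy",np.array(ci["camera_from_world"]))
for l in LBL: print(l,[(np.round(d["pixel"],1).tolist(),round(d["p"],2)) for d in landmark_of(l,"wrist")][:4])
print(telemetry.read_state()["t"])
```

```text
red_plate_grip [([280.7, 427.8], 0.59)]
blue_plate_grip [([315.5, 434.0], 0.92)]
full_hook [([245.1, 418.6], 0.91), ([281.9, 428.3], 0.37), ([274.9, 408.1], 0.27)]
spare_hook [([220.0, 250.0], 0.72)]
slot [([312.1, 132.7], 0.74)]
full_stand [([289.3, 400.0], 0.69)]
spare_stand [([113.4, 364.5], 0.88), ([275.4, 273.0], 0.82), ([311.4, 134.0], 0.42)]
holder []
4.4
```

View pics/w1.png

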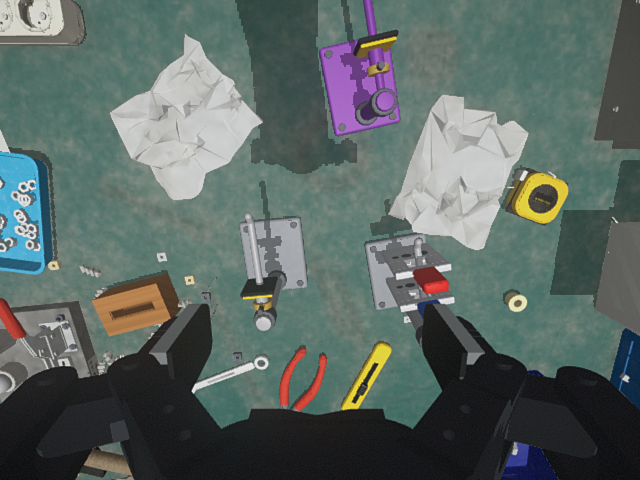

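Wrist view shows the grey spare hook (tip ~(215,249)), the full hook with red at (280,430), the holder at (305,137) and the purple stand at the top. I'll zoom in for precise points.

Run:
```python
import cv2
im=cv2.imread('pics/w1.png')
cv2.imwrite('pics/d1.png',cv2.resize(im[200:340,225:465],None,fx=3.3,fy=3.3,interpolation=2))
cv2.imwrite('pics/d2.png',cv2.resize(im[265:340,85:210],None,fx=6,fy=6,interpolation=2))
```

```text
(no output)
```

View pics/d1.png

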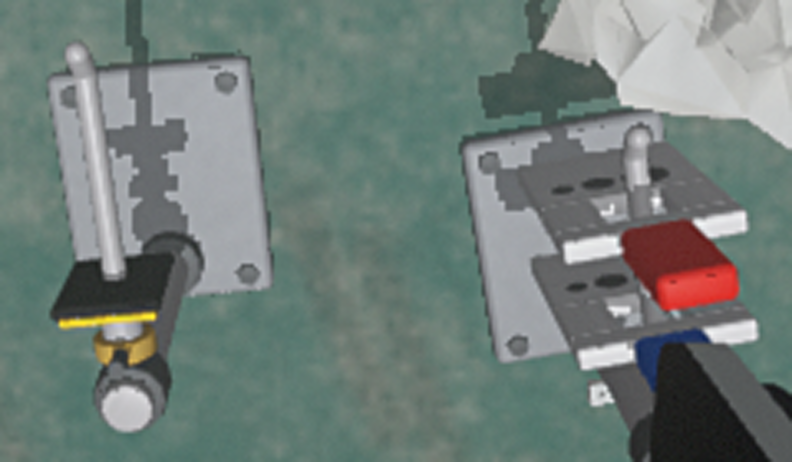

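View pics/d2.png

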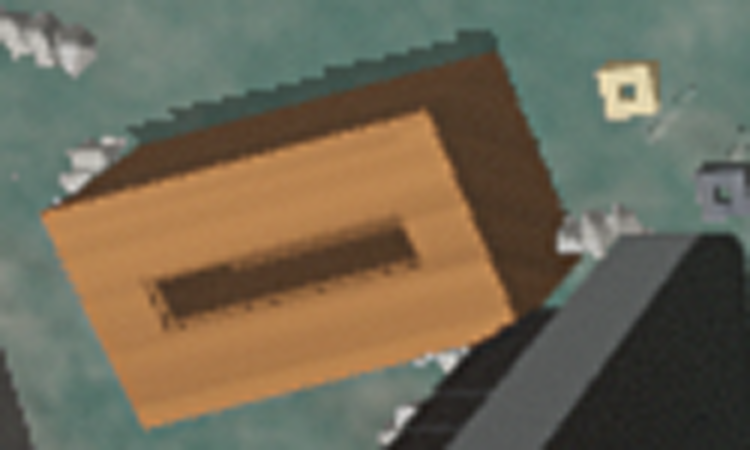

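Run:
```python
from h import *
A=lambda u,v,z:ray_z("wrist",(200+v/3.3,225+u/3.3),z)
B=lambda u,v,z:ray_z("wrist",(265+v/6,85+u/6),z)
P=lambda n,x:print(n,np.round(x,4))
c=[B(*p,.042) for p in [(42,213),(430,107),(515,318),(148,430)]]
P("holder c",np.mean(c,0)); 
for i in range(4):
    d=c[(i+1)%4]-c[i]; print(" edge",np.linalg.norm(d),np.degrees(np.arctan2(d[1],d[0])))
P("slot ctr",(B(155,305,.042)+B(410,240,.042))/2)
t=A(77,52,.151);p=A(128,407,.154);P("spare tip",t);P("post",p);d=p-t;print(np.hypot(d[0],d[1]),np.arctan2(d[1],d[0]))
a=A(82,80,.14);b=A(113,265,.14);P("bar a",a);P("bar b",b);d=b-a;print(np.arctan2(d[1],d[0]))
e=A(272,287,.012)-A(248,58,.012);print("spare base yaw",np.arctan2(e[1],e[0]),np.linalg.norm(e)); e=A(50,75,.012)-A(248,58,.012);print(np.arctan2(e[1],e[0])-np.pi/2,np.linalg.norm(e))
e=A(498,360,.012)-A(463,140,.012);print("full base yaw",np.arctan2(e[1],e[0]),np.linalg.norm(e))
P("full tip",A(638,135,.151))
# red handle top: corners in crop at z=.202 
P("red top",(A(657,300,.202)+A(735,285,.202))/2) 
P("red front base top edge", A(625,232,.202))
# shoulders z=.156 outer edge corners of red plate: 
for n,q in [("red",[(565,250),(747,218)]),("blue",[(580,355),(757,325)])]:
    x,y=[A(*k,.156) for k in q]; P(n+" shoulders mid",(x+y)/2); d=x-y; print(np.linalg.norm(d),np.arctan2(d[1],d[0]))
print(np.round(camera_info("wrist")["camera_from_world"]-np.load("w1.npy"),5).max())
```

```text
holder c [ 0.6612 -0.2079  0.042 ]
 edge 0.10049845736504719 105.76552153067864
 edge 0.056901315305662774 14.211099015257874
 edge 0.09933360888488572 -72.03404647887646
 edge 0.06069509271489878 -164.52281027596447
slot ctr [ 0.6621 -0.2083  0.042 ]
spare tip [ 0.5012 -0.0103  0.151 ]
post [0.6232 0.0012 0.154 ]
0.12252307033386527 0.09397666384548768
bar a [ 0.5126 -0.0113  0.14  ]
bar b [ 0.577  -0.0041  0.14  ]
0.11219928500067546
spare base yaw 0.09018618768119523 0.10746320195899656
-3.054731424021949 0.0869023033782687
full base yaw 0.18861686130055424 0.10872952714327314
full tip [0.5282 0.1681 0.151 ]
red top [0.5613 0.1732 0.202 ]
red front base top edge [0.5429 0.1515 0.202 ]
red shoulders mid [0.5601 0.1749 0.156 ]
0.059059712588465284 -1.383674703529773
blue shoulders mid [0.5975 0.1821 0.156 ]
0.058938435962990726 -1.3854227711298783
0.00107
```

```bash
cat >> h.py <<'E'
FY=.187; FH=np.array([.539,.170])   # full hook
SY=.097; SH=np.array([.512,-.0108]) # spare hook
def hk(H,y,x,z): return [float(H[0]+x*np.cos(y)),float(H[1]+x*np.sin(y)),z]
def st(m=""):
    s=telemetry.read_state(); print(m,"t",round(s["t"],2),"p",np.round(s["eef_pos"],4),"F",np.round(s["contact_force"],1),"M",np.round(s["wrist_torque"],2),"w",round(s["gripper_width"],4)); return s
E
python3 - <<'E'
from h import *
q=down(FY+np.pi)
r.move_ptp([.5605,.1743,.26],q); r.set_gripper(.062); st()
r.move_straight([.5605,.1743,.188],velocity=.08); st("at")
im=read_camera("scene"); save("g1",im[195:365,215:445].repeat(3,0).repeat(3,1))
E
```

```text
t 5.46 p [0.5607 0.1736 0.2611] F [ 0.5 -0.   0.1] M [0.02 0.01 0.01] w 0.0619
at t 6.51 p [0.5609 0.1744 0.1886] F [0.2 0.3 0.1] M [-0.03  0.02 -0.02] w 0.0616
```

View pics/g1.png

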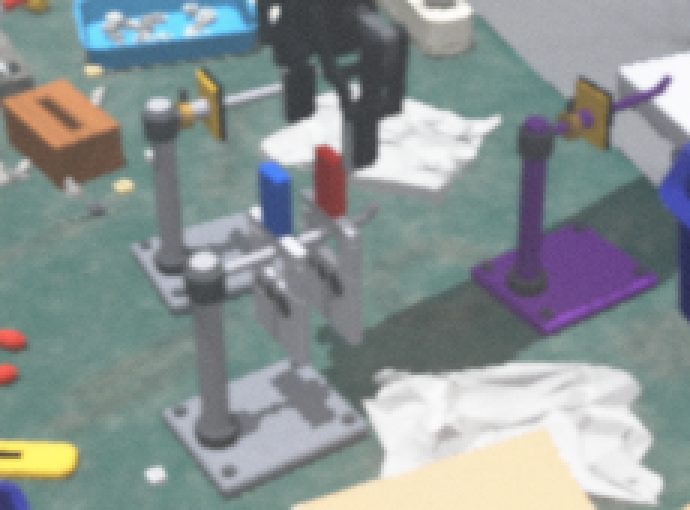

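Run:
```python
from h import *
print("tip+y",proj("scene",[.5559,.2046,.164]),"tip-y",proj("scene",[.5659,.144,.164]),"red",proj("scene",[.561,.1743,.18]))
im=read_camera("scene");save("g2",im[180:300,250:400].repeat(5,0).repeat(5,1))
im=read_camera("wrist");save("g2w",im)
im=read_camera("top");save("g2t",im[160:280,200:350].repeat(5,0).repeat(5,1))
st()
```

```text
tip+y (np.float64(269.64545750795463), np.float64(332.8188107162884)) tip-y (np.float64(254.14190791771787), np.float64(316.1271821385429)) red (np.float64(254.55185402770684), np.float64(324.03855075330966))
 t 6.71 p [0.5609 0.1744 0.1886] F [-0.2 -0.3  0.9] M [ 0.01 -0.03  0.01] w 0.0618
```

View pics/g2.png

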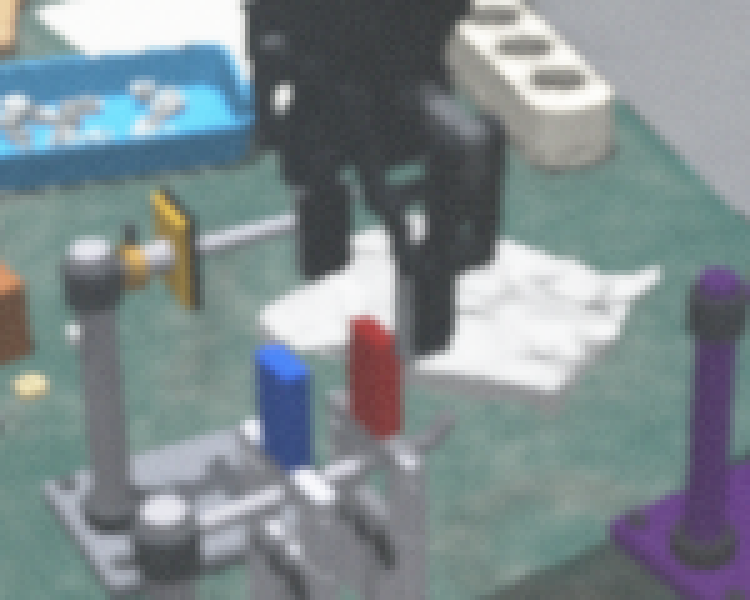

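View pics/g2w.png

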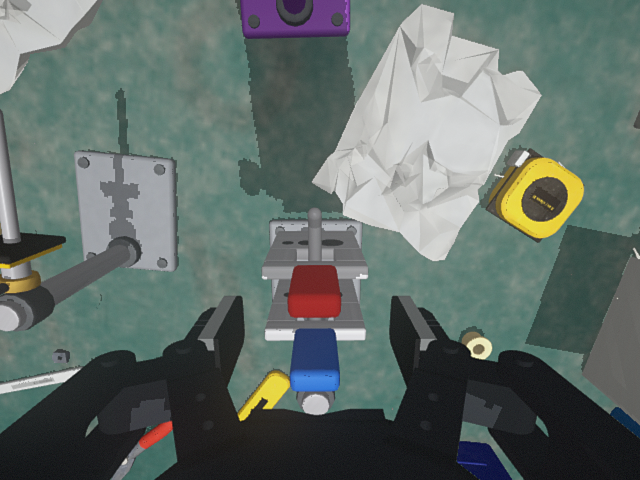

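View pics/g2t.png

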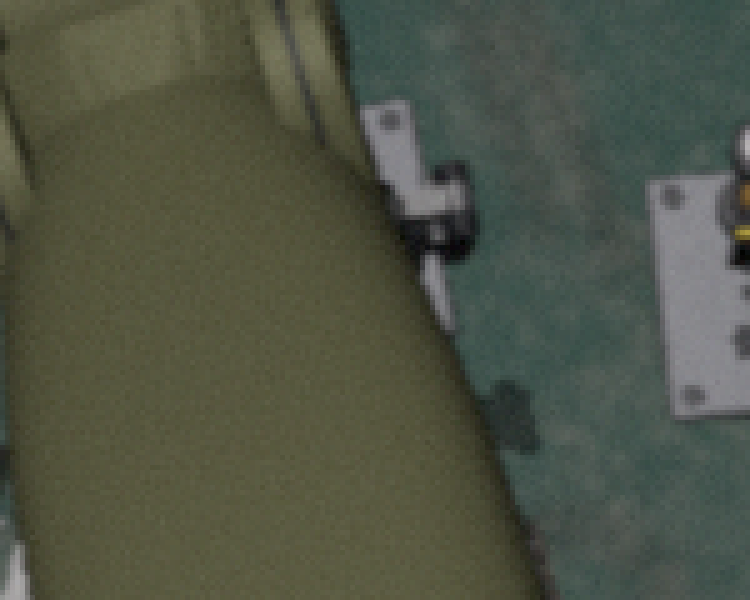

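Both views show the fingertips about 40 mm higher relative to the tool frame than I expected: near tip at scene (251,336) against a predicted (270,333). I'll raise the tool and check the fingers at a grip-like opening before grasping.

Run:
```python
from h import *
r.move_straight([.5605,.1743,.24],velocity=.15); r.set_gripper(.026); s=st()
e=s["eef_pos"]
for dz in (-.025,0,.02): print(dz,np.round(proj("scene",e+[0,0,dz]),1),np.round(proj("wrist",e+[0,0,dz]),1))
im=read_camera("scene");save("g3",im[140:290,240:390].repeat(4,0).repeat(4,1))
im=read_camera("wrist");save("g3w",im)
```

```text
t 7.64 p [0.5603 0.1742 0.2395] F [-0.3 -0.1 -0.3] M [-0.04 -0.04  0.01] w 0.0262
-0.025 [238.5 324. ] [278.5 315.6]
0 [226.6 323.7] [297.6 315.4]
0.02 [216.8 323.4] [317.3 315.3]
```

View pics/g3.png

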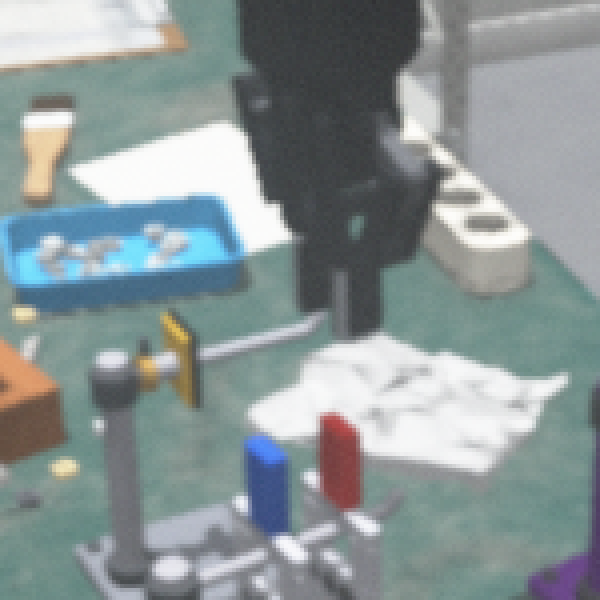

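View pics/g3w.png

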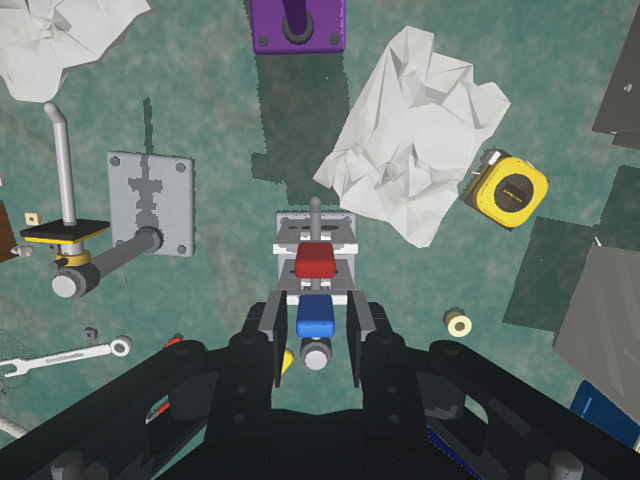

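Run:
```python
from h import *
for n,x in [("redtop",[.561,.1743,.202]),("bluetop",[.598,.1815,.202]),("fulltip",[.528,.168,.151]),("sparetip",[.5012,-.0103,.151]),("sparepost",[.6232,.0012,.154])]: print(n,np.round(proj("wrist",x),1))
r.set_gripper(.05)
for z in (.20,.175):
    r.move_straight([.5605,.1743,z],velocity=.1); st()
im=read_camera("scene");save("g4",im[170:290,250:400].repeat(5,0).repeat(5,1))
im=read_camera("wrist");save("g4w",im)
```

```text
redtop [271.4 315.5]
bluetop [330.4 315.8]
fulltip [199.9 315.6]
sparetip [107.1  49.7]
sparepost [286.4  65.4]
 t 8.65 p [0.5605 0.1743 0.2001] F [ 0.   0.2 -0.1] M [-0.02  0.06  0.01] w 0.0499
 t 9.05 p [0.5605 0.1743 0.1752] F [ 0.6  0.7 -0. ] M [-0.06  0.02  0.03] w 0.0499
```

View pics/g4.png

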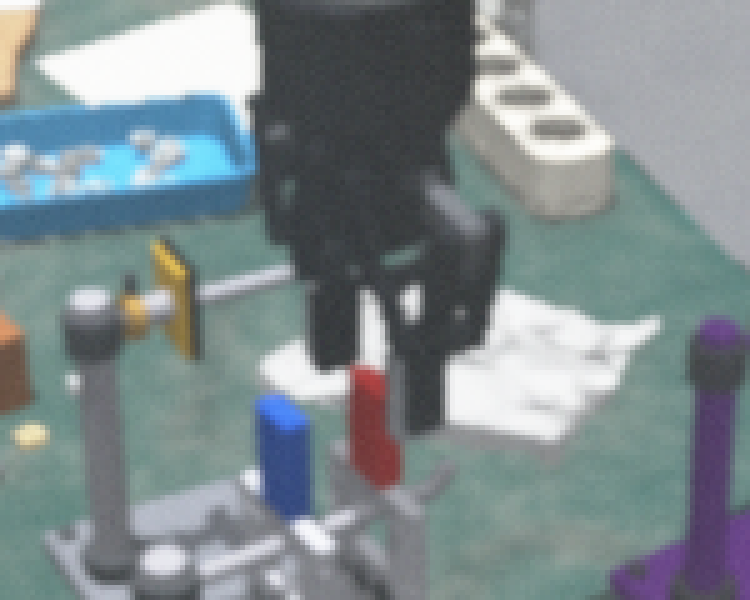

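View pics/g4w.png

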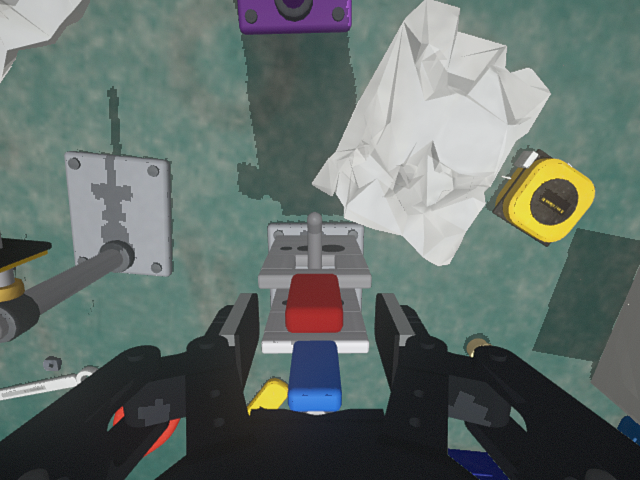

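Tips are about 9 mm below the handle top at TCP z=0.175, straddling the red handle. So the fingertips really sit about 15 mm behind the reported TCP, and I'll work with that measured offset.

Run:
```python
from h import *
for z in (.16,.150):
    r.move_straight([.5605,.1743,z],velocity=.08); s=st()
    if abs(s["contact_force"]).max()>5: break
im=read_camera("scene");save("g5",im[170:290,250:400].repeat(5,0).repeat(5,1))
im=read_camera("wrist");save("g5w",im)
```

```text
t 9.48 p [0.5601 0.1742 0.1597] F [-0.4 -0.7  0.3] M [-0.01  0.03 -0.04] w 0.05
 t 9.76 p [0.5601 0.1742 0.1498] F [-0.3 -0.8  0.5] M [ 0.03 -0.01  0.03] w 0.0501
```

View pics/g5.png

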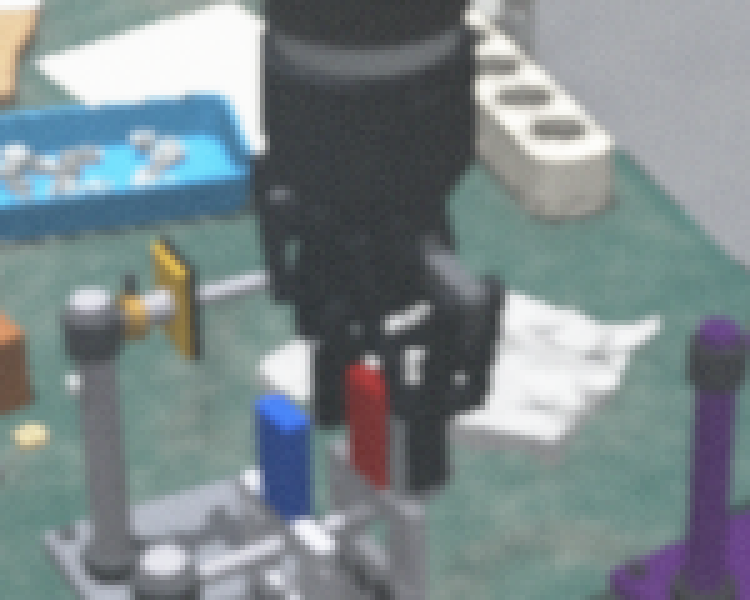

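View pics/g5w.png

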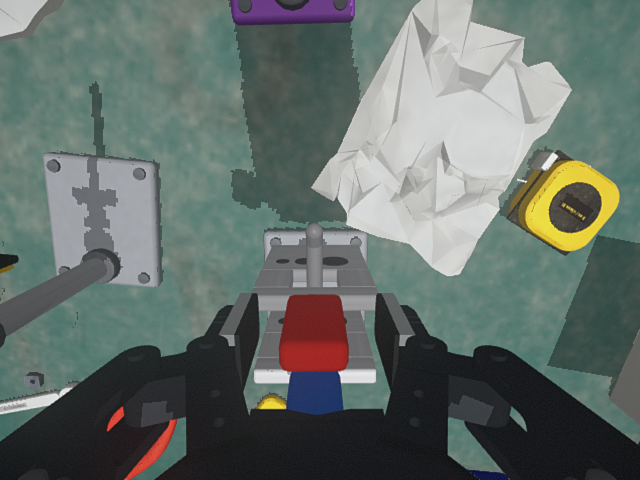

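Run:
```python
from h import *
r.set_gripper(.0,f_grip=80); a=st("closed")
p=a["eef_pos"]
r.move_straight([p[0],p[1],p[2]+.0115],velocity=.03); st("lift")
im=read_camera("scene");save("g6",im[170:290,250:400].repeat(5,0).repeat(5,1))
```

```text
closed t 10.21 p [0.561  0.1742 0.1506] F [ 0.9 -1.5  2.8] M [-0.22  0.01  0.01] w 0.0229
lift t 10.76 p [0.561  0.1743 0.1621] F [ 0.1 -0.2 -1.5] M [0.01 0.01 0.02] w 0.0232
```

View pics/g6.png

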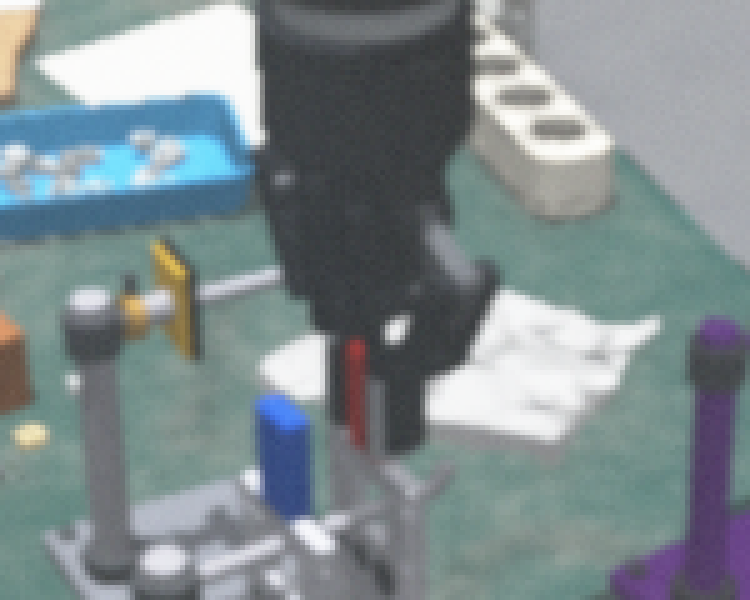

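Run:
```python
from h import *
p=telemetry.read_state()["eef_pos"]; d=np.array([np.cos(FY),np.sin(FY),0])
for k in (.02,.035,.05,.07):
    r.move_straight(list(p-d*k),velocity=.07); s=st(k)
    if np.linalg.norm(s["contact_force"])>8: break
im=read_camera("scene");save("g7",im[170:320,230:430].repeat(4,0).repeat(4,1))
```

```text
0.02 t 11.25 p [0.541  0.1705 0.162 ] F [ 0.4 -0.8 -1.6] M [ 0.01  0.01 -0.  ] w 0.0225
0.035 t 11.62 p [0.5264 0.1677 0.162 ] F [ 0.6 -0.4 -1.8] M [ 0.03  0.   -0.02] w 0.0229
0.05 t 11.98 p [0.5116 0.1649 0.162 ] F [ 1.1  1.2 -1. ] M [-0.01  0.01 -0.03] w 0.0228
0.07 t 12.42 p [0.4919 0.1612 0.1621] F [ 0.8 -0.3 -2.3] M [ 0.05 -0.01 -0.02] w 0.023
```

View pics/g7.png

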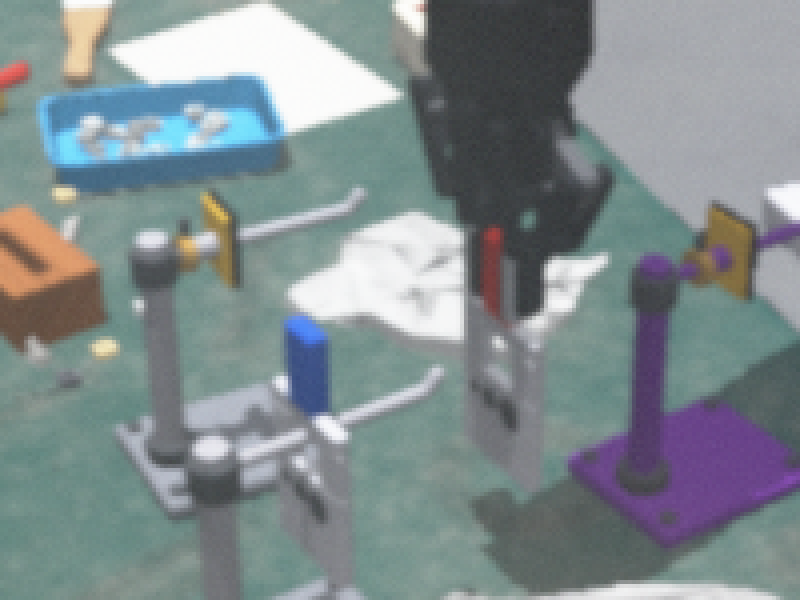

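Run:
```python
from h import *
z=.1625
p=telemetry.read_state()["eef_pos"]
r.move_straight([p[0],p[1],.18],velocity=.1)
q=hk(SH,SY,-.05,.18)
r.move_straight(q,frame=down(SY+np.pi),velocity=.12); st()
r.move_straight(hk(SH,SY,-.05,z),velocity=.06); st()
for c in("scene","wrist","top"):
    im=read_camera(c)
    if c=="scene": im=im[170:320,230:430].repeat(4,0).repeat(4,1)
    save("i1"+c,im)
```

```text
t 14.45 p [ 0.4624 -0.0152  0.18  ] F [-1.   0.4 -2. ] M [-0.06 -0.01  0.  ] w 0.023
 t 14.89 p [ 0.4616 -0.0155  0.1618] F [ 0.8  0.1 -2.1] M [ 0.02 -0.01  0.02] w 0.0229
```

View pics/i1scene.png

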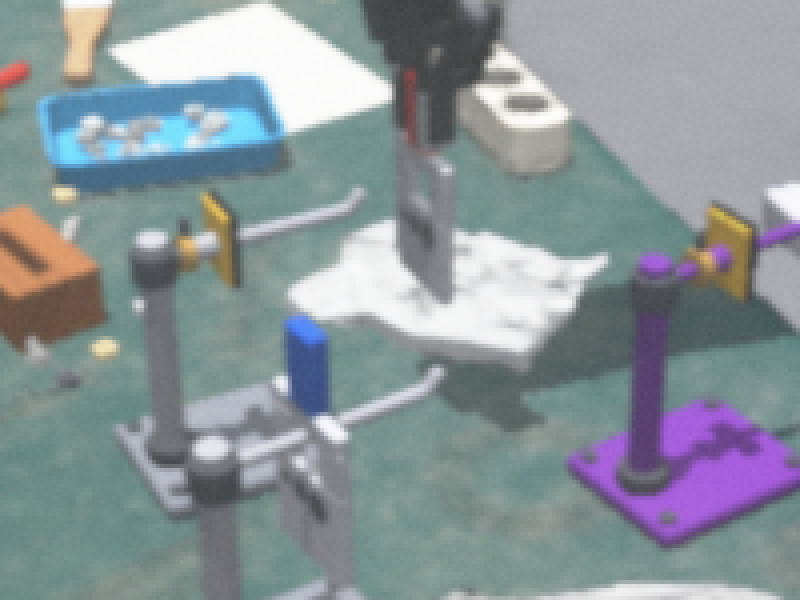

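View pics/i1wrist.png

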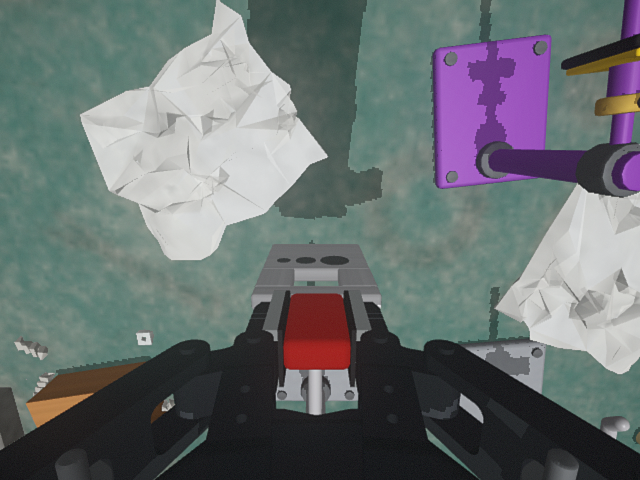

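Run:
```python
from h import *
for x in (-.035,-.022,-.010,.0,.015,.03):
    r.move_straight(hk(SH,SY,x,.1623),velocity=.06); s=st(x)
    if np.linalg.norm(s["contact_force"][:2])>5 or abs(s["contact_force"][2]+2)>4: print("STOP");break
for c in("scene","wrist"):
    im=read_camera(c)
    if c=="scene": im=im[170:320,230:430].repeat(4,0).repeat(4,1)
    save("i2"+c,im)
```

```text
-0.035 t 15.44 p [ 0.4778 -0.0142  0.1623] F [ 0.6  0.1 -1.2] M [-0.02  0.   -0.04] w 0.0231
-0.022 t 15.81 p [ 0.4906 -0.0129  0.1623] F [ 0.1  0.  -2.4] M [-0.04 -0.01  0.  ] w 0.023
-0.01 t 16.16 p [ 0.5025 -0.0118  0.1623] F [ 0.2  0.1 -2. ] M [ 0.02  0.06 -0.03] w 0.0226
0.0 t 16.48 p [ 0.5125 -0.0108  0.1623] F [-0.1 -0.2 -1.4] M [-0.01  0.05  0.04] w 0.023
0.015 t 16.88 p [ 0.5273 -0.0093  0.1622] F [-0.2 -0.2 -1.8] M [ 0.   -0.01 -0.01] w 0.0226
0.03 t 17.27 p [ 0.5422 -0.0079  0.1622] F [ 0.7  0.  -2.8] M [-0.02  0.04  0.01] w 0.0229
```

View pics/i2scene.png

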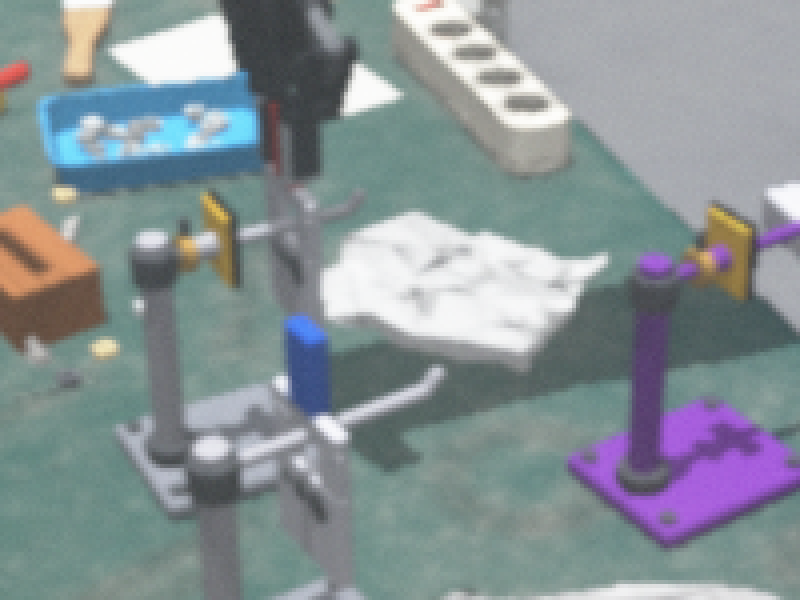

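View pics/i2wrist.png

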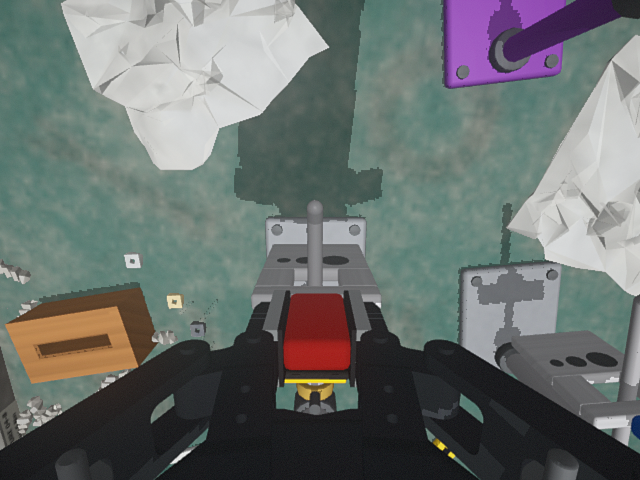

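```bash
cat >> h.py <<'E'
def favg(n=5,dt=.02):
    a=[]
    for _ in range(n):
        r.pause(dt); s=telemetry.read_state(); a.append(s["contact_force"])
    return np.mean(a,0),s
E
python3 - <<'E'
from h import *
z=.158; u=np.array([np.cos(SY),np.sin(SY),0])
r.move_straight(hk(SH,SY,.03,z),velocity=.05)
r.move_straight(hk(SH,SY,.046,z),velocity=.05)
f0,s=favg(10); print("base",np.round(f0,2),s["t"])
x=.046
while x<.078:
    x+=.001
    r.move_straight(hk(SH,SY,x,z),velocity=.02)
    f,s=favg(3,.02); fx=float((f-f0)@u)
    print(round(x,4),round(fx,1),np.round(f-f0,1)[2],round(s["t"],2),end=" | ")
    if fx<-2.5: break
st()
E
```

```text
base [ 0.06  0.04 -1.93] 18.2583
0.047 0.7 0.2 18.56 | 0.048 0.3 0.0 18.86 | 0.049 -0.1 -0.3 19.16 | 0.05 0.5 0.6 19.46 | 0.051 0.2 -0.3 19.76 | 0.052 0.2 0.4 20.06 | 0.053 0.1 0.5 20.36 | 0.054 0.2 0.1 20.66 | 0.055 0.4 0.3 20.96 | 0.056 0.2 0.5 21.26 | 0.057 -0.1 -0.0 21.56 | 0.058 -0.4 -0.3 21.86 | 0.059 -0.2 0.1 22.16 | 0.06 -0.1 0.3 22.46 | 0.061 -0.3 0.6 22.76 | 0.062 -0.0 0.0 23.06 | 0.063 -1.7 0.9 23.36 | 0.064 -4.5 2.6 23.66 |  t 23.66 p [ 0.5748 -0.0047  0.1579] F [-4.3 -0.2 -0.1] M [-0.13  0.93 -0.01] w 0.0231
```

Run:
```python
from h import *
z=.158; u=np.array([np.cos(SY),np.sin(SY),0]); f0=np.array([.06,.04,-1.93]); x=.064
while x<.072:
    x+=.0005
    r.move_straight(hk(SH,SY,x,z),velocity=.02)
    f,s=favg(3,.02); fx=float((f-f0)@u)
    print(round(x,4),round(fx,1),np.round(f-f0,1)[2],round(s["eef_pos"][0],4),round(s["t"],2),end=" | ")
    if fx<-9.3: break
r.pause(.2)
im=read_camera("scene");save("p1",im[180:270,250:370].repeat(6,0).repeat(6,1)); st()
```

```text
0.0645 -5.8 3.0 0.5754 23.96 | 0.065 -6.1 2.9 0.5756 24.26 | 0.0655 -6.4 3.6 0.5759 24.56 | 0.066 -6.7 4.1 0.5762 24.86 | 0.0665 -7.4 4.5 0.5764 25.16 | 0.067 -7.9 5.1 0.5767 25.46 | 0.0675 -8.1 5.6 0.577 25.76 | 0.068 -8.3 5.6 0.5773 26.06 | 0.0685 -8.6 6.1 0.5775 26.36 | 0.069 -9.2 6.2 0.5778 26.66 | 0.0695 -9.8 6.5 0.578 26.96 |  t 27.21 p [ 0.578  -0.0044  0.1578] F [-9.9 -0.3  4.3] M [-0.21  2.15 -0.01] w 0.0231
```

View pics/p1.png

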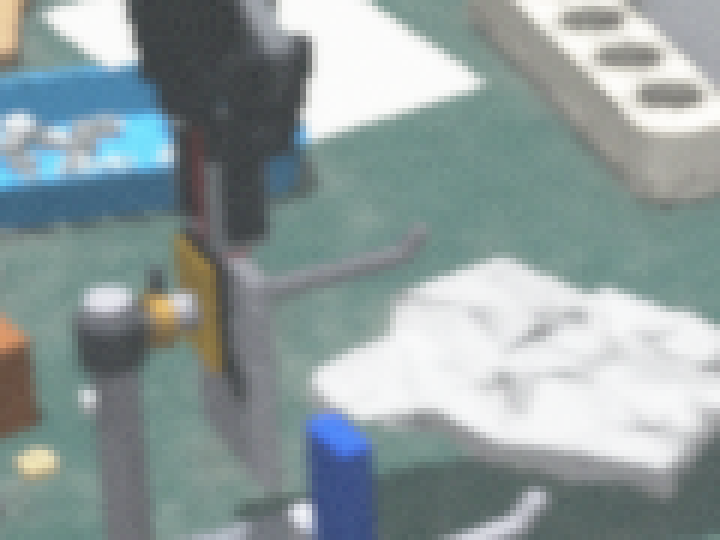

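Run:
```python
from h import *
z=.158; u=np.array([np.cos(SY),np.sin(SY),0]); f0=np.array([.06,.04,-1.93]); x=.0695
while x<.071:
    x+=.0005
    r.move_straight(hk(SH,SY,x,z),velocity=.02)
    f,s=favg(3,.02); fx=float((f-f0)@u)
    print(round(x,4),round(fx,1),np.round(f-f0,1)[2],round(s["eef_pos"][0],4))
    if fx<-10.5: break
r.pause(.3); st("held")
for x in (.066,.062,.045): r.move_straight(hk(SH,SY,x,z),velocity=.04); st(x)
im=read_camera("scene");save("p2",im[180:270,250:370].repeat(6,0).repeat(6,1)); save("p2w",read_camera("wrist"))
```

```text
0.07 -10.1 6.4 0.5783
0.0705 -10.8 7.4 0.5786
held t 28.11 p [ 0.5786 -0.0043  0.1578] F [-10.8  -1.4   5.2] M [-0.24  2.31  0.  ] w 0.023
0.066 t 28.37 p [ 0.576  -0.0046  0.1577] F [-6.6 -0.4  1.8] M [-0.17  1.41 -0.04] w 0.0229
0.062 t 28.62 p [ 0.5743 -0.0047  0.1581] F [-1.9 -0.6 -1.5] M [-0.01  0.46  0.01] w 0.0227
0.045 t 29.19 p [ 0.5569 -0.0065  0.1582] F [ 0.4  0.7 -1.8] M [-0.05 -0.02 -0.02] w 0.0231
```

View pics/p2.png

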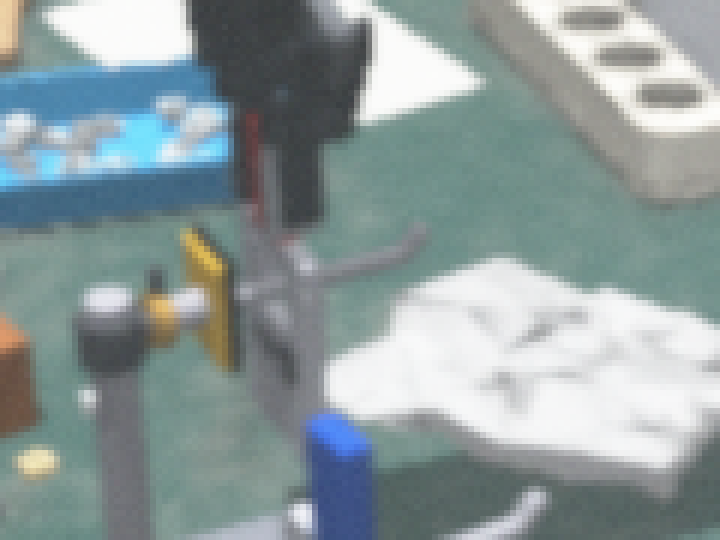

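View pics/p2w.png

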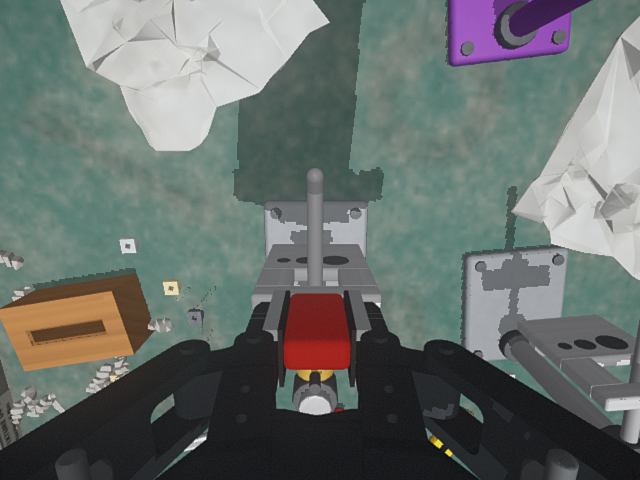

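Pad pressed to 10.8 N, about 4 mm, and released. Plate is upright and clear of the pad. Now I lower it until the bar takes the weight, then let go.

Run:
```python
from h import *
z=.158
while z>.1475:
    z-=.001; r.move_straight(hk(SH,SY,.045,z),velocity=.03)
    f,s=favg(3,.02); print(round(z,4),np.round(f,1))
    if f[2]>-.3: break
r.set_gripper(.045); st("rel")
r.move_straight(hk(SH,SY,.045,.185),velocity=.08); r.move_straight(hk(SH,SY,.045,.24),velocity=.15); st()
im=read_camera("scene");save("q1",im[170:320,230:430].repeat(4,0).repeat(4,1)); save("q1w",read_camera("wrist"))
```

```text
0.157 [ 0.2  0.3 -1.5]
0.156 [-0.1  0.4 -1.9]
0.155 [-0.1 -0.6 -1.1]
0.154 [ 0.4  0.2 -1.4]
0.153 [-0.1  0.3 -1.8]
0.152 [ 0.2  0.1 -1.2]
0.151 [-0.4  0.4 -1.5]
0.15 [-1.7  0.2  3.2]
rel t 32.03 p [ 0.5568 -0.0064  0.1499] F [-0.6  0.1 -0. ] M [-0.01 -0.01 -0.04] w 0.045
 t 33.14 p [ 0.5565 -0.0064  0.2393] F [0.2 0.2 0.1] M [ 0.03 -0.04 -0.04] w 0.0449
```

View pics/q1.png

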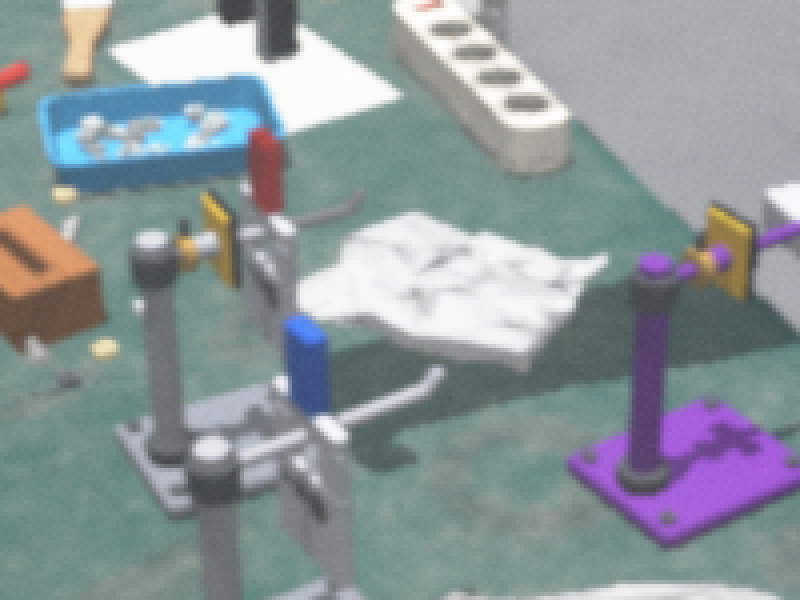

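View pics/q1w.png

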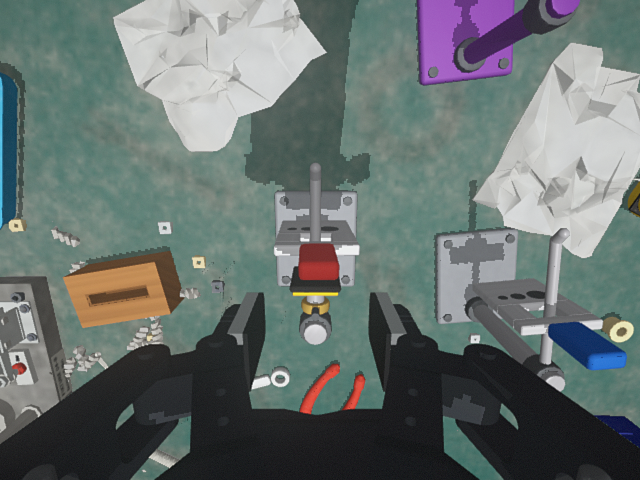

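Red hangs on the spare hook, at scene crop (165,265). Before leaving, I use this wrist view for a second measurement of the slot.

Run:
```python
import cv2
im=cv2.imread('pics/q1w.png'); cv2.imwrite('pics/q1c.png',cv2.resize(im[240:335,55:190],None,fx=5.8,fy=5.8,interpolation=2))
```

```text
(no output)
```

View pics/q1c.png

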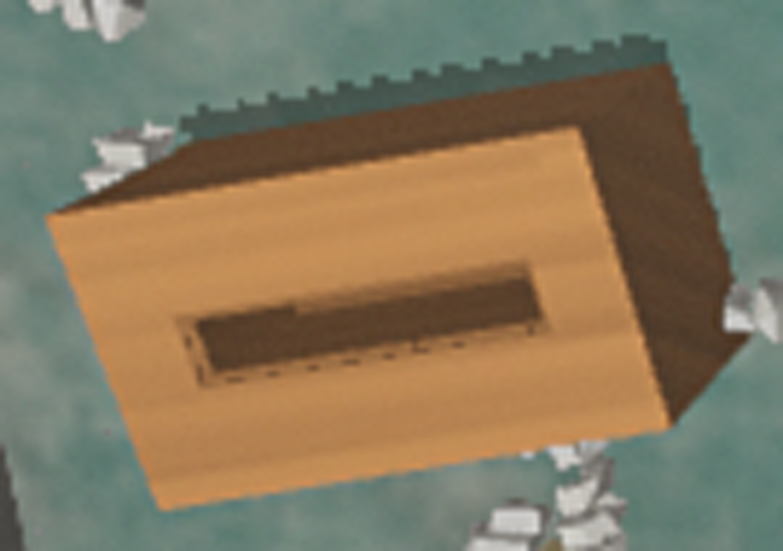

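Run:
```python
from h import *
B=lambda u,v,z:ray_z("wrist",(240+(v+.5)/5.8-.5,55+(u+.5)/5.8-.5),z)
c=[B(*p,.042) for p in [(50,214),(580,127),(672,428),(163,510)]]
print("holder c",np.mean(c,0))
for i in range(4):
    d=c[(i+1)%4]-c[i]; print(" edge",np.linalg.norm(d),np.degrees(np.arctan2(d[1],d[0])))
m=[B(*p,.042) for p in [(180,318),(530,263),(545,330),(202,385)]]; print("mouth",np.mean(m,0)); 
for i in range(4):
    d=m[(i+1)%4]-m[i]; print(" edge",np.linalg.norm(d),np.degrees(np.arctan2(d[1],d[0])))
# spare hook/wrist check: where does wrist see tip now vs estimate
q=down(FY+np.pi)
r.move_ptp([.598,.1818,.25],q); st()
r.move_straight([.598,.1818,.18],velocity=.1); st()
im=read_camera("scene");save("b1",im[170:320,230:430].repeat(4,0).repeat(4,1)); save("b1w",read_camera("wrist"))
```

```text
holder c [ 0.66029492 -0.20880562  0.042     ]
 edge 0.09941541294405534 105.15988327440395
 edge 0.05990119295630045 15.075101818569873
 edge 0.09950678626990181 -74.59995771185105
 edge 0.06031848137311857 -165.01027594517436
mouth [ 0.66055553 -0.20921324  0.042     ]
 edge 0.06661201775945305 104.92474425118526
 edge 0.013256695990755863 10.092917151530134
 edge 0.0659786877559412 -74.80171359107284
 edge 0.01353318540402926 -167.11866309044538
 t 34.03 p [0.5975 0.1808 0.2494] F [-0.   0.4 -0.2] M [-0.06 -0.02  0.03] w 0.0449
 t 34.88 p [0.5984 0.1815 0.1807] F [ 0.6 -0.4 -0.5] M [-0.03 -0.01  0.02] w 0.0452
```

View pics/b1.png

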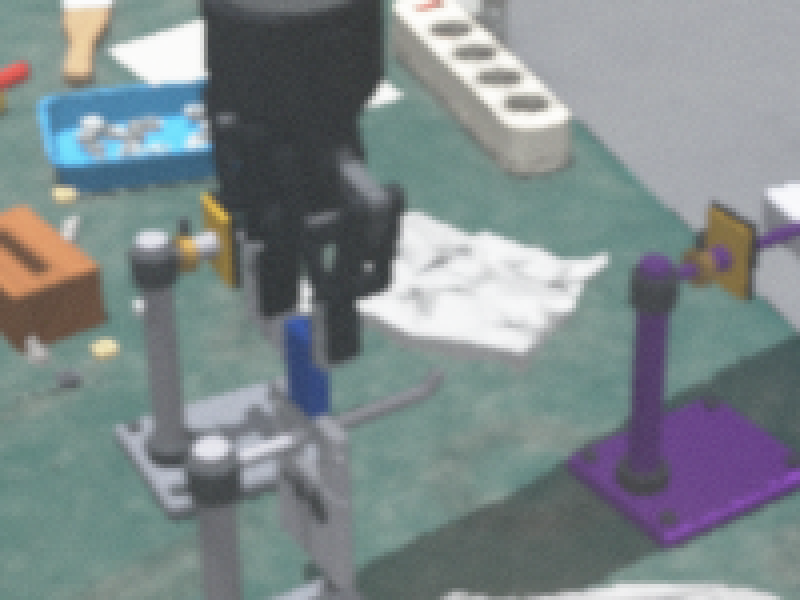

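View pics/b1w.png

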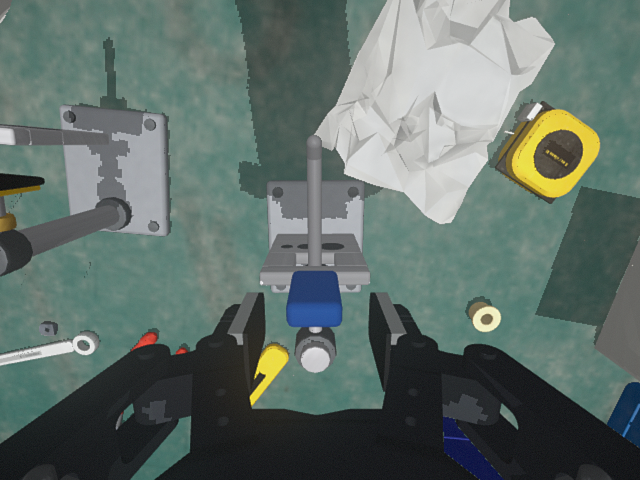

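Run:
```python
from h import *
import sys
d=np.array([np.cos(FY),np.sin(FY),0])
r.move_straight([.598,.1818,.150],velocity=.07); s=st("down")
r.set_gripper(.0,f_grip=80); a=st("closed"); p=a["eef_pos"]
if not .018<a["gripper_width"]<.028: sys.exit()
r.move_straight([p[0],p[1],.1622],velocity=.04); st("lift"); p=np.array([p[0],p[1],.1622])
for k in (.03,.055,.07,.08,.09,.115):
    r.move_straight(list(p-d*k),velocity=.08); s=st(k)
    if np.linalg.norm(s["contact_force"])>8: print("STOP");break
else:
    r.move_straight(list(p-d*.115+[0,0,.03]),velocity=.1)
im=read_camera("scene");save("b2",im[170:320,230:430].repeat(4,0).repeat(4,1)); save("b2w",read_camera("wrist"))
```

```text
down t 35.56 p [0.5978 0.1818 0.1497] F [-0.4 -0.2  0.4] M [-0.02  0.    0.01] w 0.045
closed t 35.88 p [0.5986 0.1818 0.1508] F [-0.5 -0.7  2.5] M [-0.16 -0.03  0.  ] w 0.0226
lift t 36.33 p [0.5987 0.1819 0.1624] F [-0.7 -0.1 -2.5] M [ 0.01  0.04 -0.05] w 0.023
0.03 t 36.86 p [0.5693 0.1763 0.1623] F [ 0.   0.9 -1.5] M [ 0.05 -0.03  0.07] w 0.0227
0.055 t 37.32 p [0.545  0.1717 0.1624] F [ 0.2  0.5 -1.4] M [-0.01 -0.01 -0.02] w 0.0227
0.07 t 37.65 p [0.5301 0.1689 0.1623] F [ 0.8 -0.5 -2.3] M [-0.01 -0.02  0.02] w 0.0226
0.08 t 37.92 p [0.5201 0.167  0.1622] F [ 0.7 -0.5 -1.2] M [-0.03 -0.   -0.01] w 0.0227
0.09 t 38.2 p [0.5101 0.1651 0.1622] F [ 0.4  0.9 -1.5] M [ 0.01 -0.03 -0.02] w 0.0232
0.115 t 38.66 p [0.4859 0.1606 0.1624] F [-0.2  1.  -1.8] M [ 0.02 -0.03 -0.02] w 0.0227
```

View pics/b2.png

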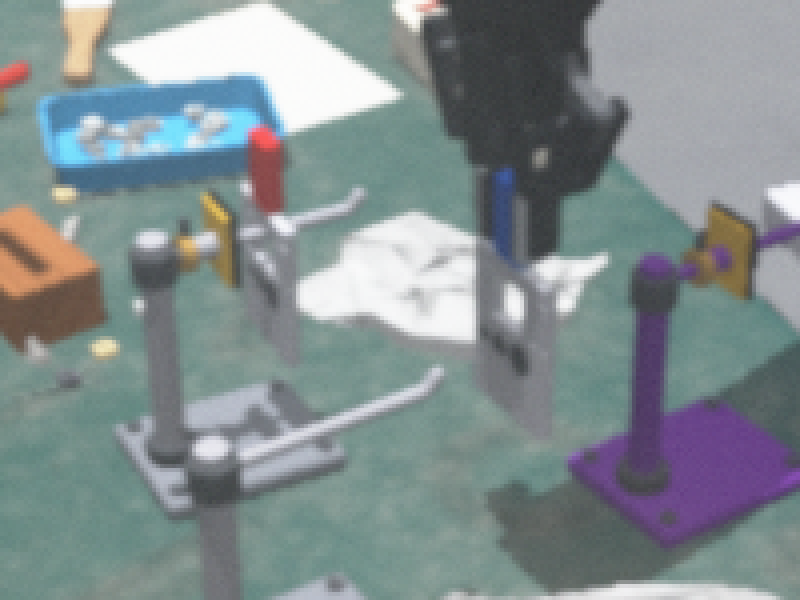

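View pics/b2w.png

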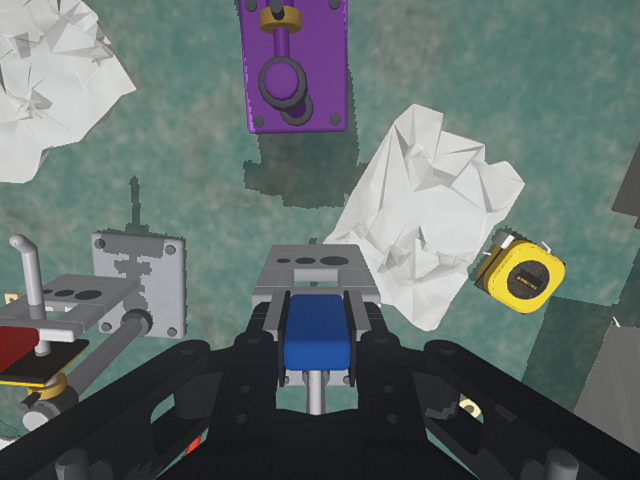

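Run:
```python
from h import *
im=cv2.imread('pics/b2w.png'); cv2.imwrite('pics/b2c.png',cv2.resize(im[225:385,235:400],None,fx=4,fy=4,interpolation=2))
p=telemetry.read_state()["eef_pos"]
from scipy.spatial.transform import Rotation as Ro
R=Ro.from_euler('z',FY)
for dx in (-.006,-.004,-.002,0,.002,.004):
    for fz in (-.0825,):
        a=[proj("wrist",p+R.apply([dx,sy,fz])) for sy in(.03,-.03)]; print(dx,np.round(a,1).tolist())
r.move_straight([p[0],p[1],.33],velocity=.25)
r.move_straight([.6605,-.209,.33],frame=down(.262+np.pi),velocity=.25); st()
r.move_straight([.6605,-.209,.16],velocity=.15); st()
save("s1w",read_camera("wrist")); im=read_camera("scene");save("s1",im[150:270,180:330].repeat(5,0).repeat(5,1))
p=telemetry.read_state()["eef_pos"]
```

```text
-0.006 [[240.4, 359.3], [240.4, 272.3]]
-0.004 [[243.2, 359.2], [243.2, 272.4]]
-0.002 [[246.0, 359.1], [246.0, 272.5]]
0 [[248.8, 359.0], [248.7, 272.6]]
0.002 [[251.5, 358.9], [251.5, 272.7]]
0.004 [[254.3, 358.8], [254.2, 272.8]]
 t 41.69 p [ 0.6602 -0.2083  0.3301] F [ 0.2  0.1 -0.8] M [0.04 0.02 0.03] w 0.0227
 t 42.98 p [ 0.6613 -0.2091  0.1613] F [-0.  -0.4 -1.1] M [0.03 0.   0.02] w 0.0228
```

View pics/b2c.png

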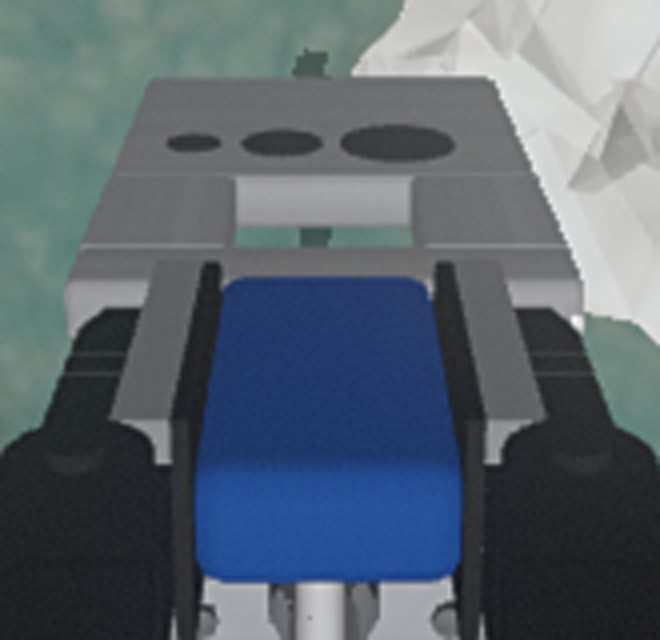

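View pics/s1w.png

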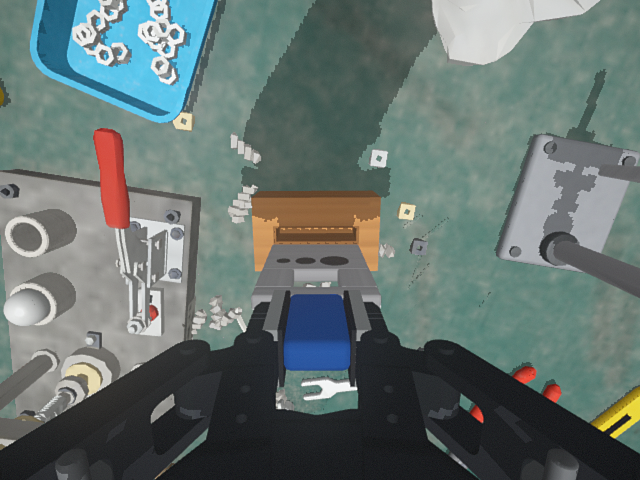

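View pics/s1.png

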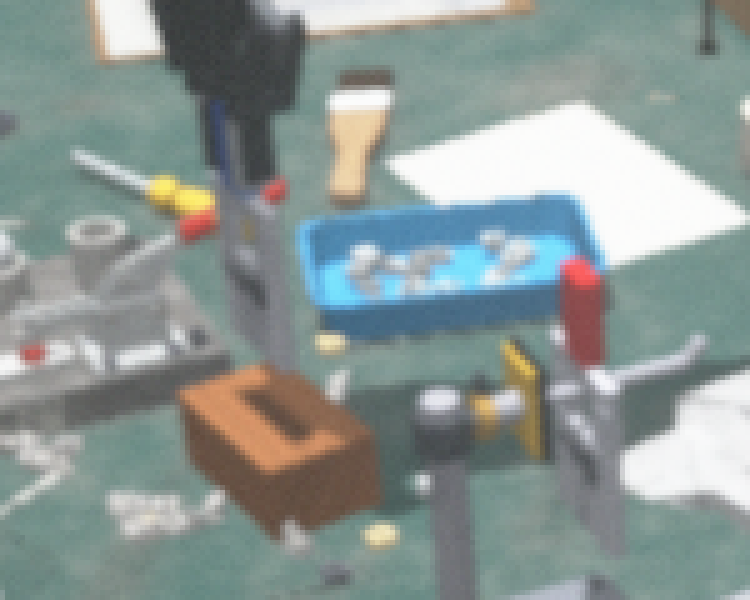

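Run:
```python
import cv2
im=cv2.imread('pics/s1w.png'); cv2.imwrite('pics/s1c.png',cv2.resize(im[185:305,240:390],None,fx=5,fy=5,interpolation=2))
```

```text
(no output)
```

View pics/s1c.png

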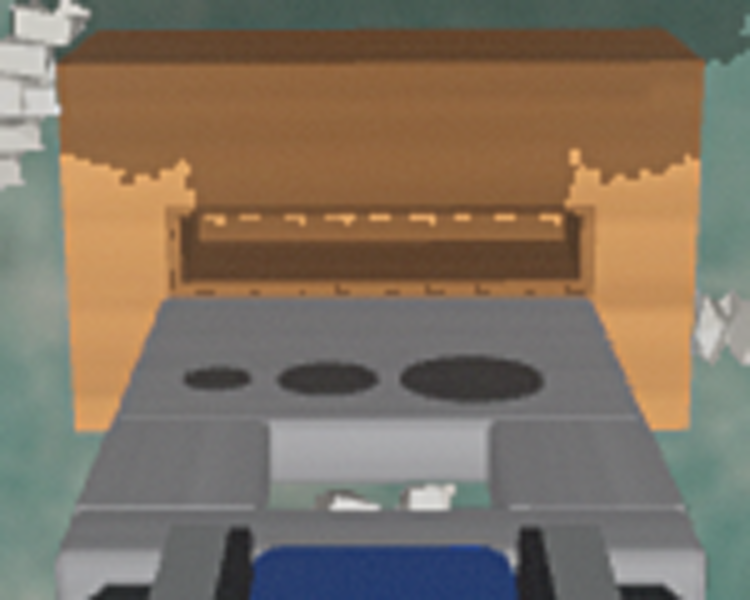

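Run:
```python
from h import *
from scipy.spatial.transform import Rotation as Ro
s=st(); p=s["eef_pos"]; q=s["ee_rot"]; print(q, 2*np.arctan2(q[2],q[1])-np.pi)
Ri=Ro.from_euler('z',-.262)
C=lambda u,v,z:Ri.apply(ray_z("wrist",(185+(v+.5)/5-.5,240+(u+.5)/5-.5),z)-p)*1000
for n,u,v,z in [("frontL",57,62,.042),("frontR",705,62,.042),("backL",78,430,.042),("backR",690,430,.042),("mouthFL",167,208,.042),("mouthFR",595,208,.042),("mouth backL",170,297,.042),("foot L",163,297,p[2]-.0825),("foot R",597,297,p[2]-.0825)]: print(n,np.round(C(u,v,z),1))
```

```text
t 43.08 p [ 0.6613 -0.2092  0.1613] F [-0.3  0.2 -2.2] M [-0.01 -0.03 -0.01] w 0.0231
[ 1.07429866e-03 -1.30654782e-01  9.91427212e-01 -5.07719250e-04] 0.2620589743122608
frontL [ -30.4  -50.1 -119.3]
frontR [ -30.5   49.7 -119.3]
backL [  29.7  -49.7 -119.3]
backR [  29.6   50.2 -119.3]
mouthFL [  -7.4  -33.9 -119.3]
mouthFR [  -7.5   33.5 -119.3]
mouth backL [   7.1  -34.  -119.3]
foot L [ -3.1 -30.3 -82.5]
foot R [ -3.2  29.8 -82.5]
```

Close view: the foot edge and mouth agree to about 1 mm, yaw is aligned, and it needs about −1.1 mm in slot x. I insert with force checks.

Run:
```python
from h import *
c,s_=np.cos(.262),np.sin(.262)
X=.6605-.0011*c-.0001*s_; Y=-.209-.0011*s_+.0001*c
r.move_straight([X,Y,.130],velocity=.06); f0,s=favg(8); st(); 
z=.130
while z>.0935:
    z-=.002 if z>.1 else .001
    r.move_straight([X,Y,z],velocity=.03)
    f,s=favg(2,.015); print(round(z,4),np.round(s["eef_pos"],4),np.round(f-f0,1),round(s["t"],2))
    if np.linalg.norm(f-f0)>7: print("STOP");break
st()
im=read_camera("scene");save("s2",im[150:270,180:330].repeat(5,0).repeat(5,1))
save("s2w",read_camera("wrist"))
```

```text
t 43.86 p [ 0.6598 -0.2093  0.1305] F [-0.5  0.1 -1.4] M [0.06 0.01 0.04] w 0.0229
0.128 [ 0.6594 -0.2092  0.1281] [-0.2  0.4 -0.7] 44.14
0.126 [ 0.6593 -0.2092  0.1258] [ 0.5 -0.4 -0.7] 44.42
0.124 [ 0.6593 -0.2092  0.1238] [-0.2 -0.4 -0.4] 44.71
0.122 [ 0.6593 -0.2092  0.1218] [ 0.4 -0.  -0.1] 44.99
0.12 [ 0.6593 -0.2091  0.1199] [ 0.1 -0.5 -0.3] 45.27
0.118 [ 0.6593 -0.2092  0.1179] [-0.   0.2 -0.9] 45.56
0.116 [ 0.6593 -0.2092  0.1158] [-0.3 -0.3 -0. ] 45.84
0.114 [ 0.6593 -0.2092  0.1139] [ 0.3  0.5 -0.4] 46.12
0.112 [ 0.6593 -0.2092  0.1118] [-0.1 -0.4  0. ] 46.41
0.11 [ 0.6593 -0.2091  0.1098] [-0.1 -0.2 -0.6] 46.69
0.108 [ 0.6593 -0.2091  0.1078] [ 0.1 -0.4 -0.3] 46.98
0.106 [ 0.6593 -0.2092  0.1059] [ 0.1 -0.8 -0.5] 47.26
0.104 [ 0.6593 -0.2092  0.1039] [-0.1  0.1  0. ] 47.54
0.102 [ 0.6593 -0.2091  0.1018] [ 0.4  0.1 -0.9] 47.83
0.1 [ 0.6593 -0.2091  0.0998] [ 0.1 -0.8 -0.1] 48.11
0.099 [ 0.6594 -0.2092  0.0989] [ 0.5 -0.1  0.2] 48.39
0.098 [ 0.6594 -0.2092  0.098 ] [ 0.  -0.3 -0.5] 48.67
0.097 [ 0.6594 -0.2092  0.0969] [ 0.6 -0.9 -0.4] 48.96
0.096 [ 0.6593 -0.2092  0.0959] [ 0.3 -0.5 -0.3] 49.24
0.095 [ 0.6596 -0.2093  0.0952] [ 0.2 -0.1  0.4] 49.52
0.094 [ 0.6598 -0.2093  0.0951] [-0.9 -0.7  6.4] 49.81
0.093 [ 0.6599 -0.2094  0.095 ] [-2.  -0.1 10.2] 50.09
STOP
 t 50.09 p [ 0.6599 -0.2094  0.095 ] F [-2.8  1.   8.5] M [0.3  0.68 0.01] w 0.0232
```

View pics/s2.png

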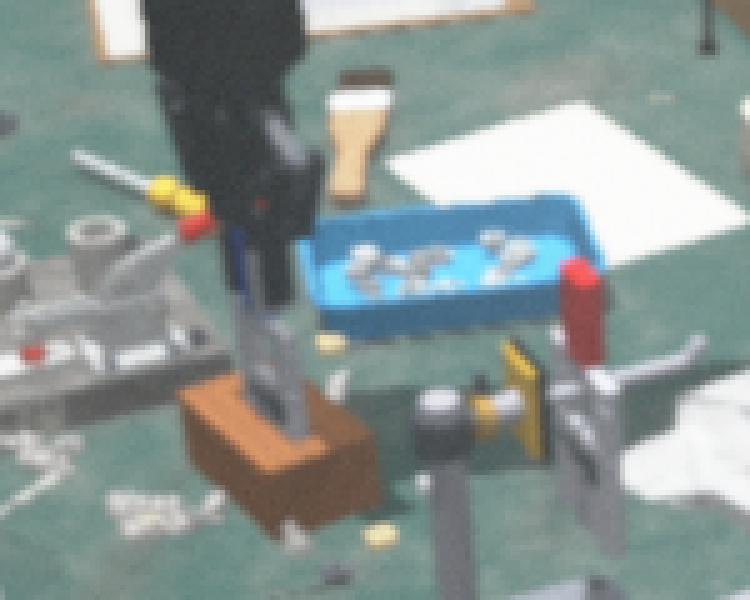

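Seated at the bottom: TCP stopped at 0.095 against an expected 0.0945. I release and retreat.

Run:
```python
from h import *
p=telemetry.read_state()["eef_pos"]
r.move_straight([p[0],p[1],.0952],velocity=.03)
r.set_gripper(.045); st()
r.move_straight([p[0],p[1],.13],velocity=.06); r.move_straight([p[0]-.02,p[1]-.03,.27],velocity=.2); st()
r.pause(.3)
im=read_camera("scene");save("e1",im[150:330,200:440].repeat(3,0).repeat(3,1)); save("e1w",read_camera("wrist")); 
im=read_camera("top"); 
for l in ("blue_plate_grip","red_plate_grip"):
    for c in("scene","wrist"): print(l,c,[(np.round(d["pixel"],1).tolist(),round(d["p"],2)) for d in landmark_of(l,c)][:2],np.round(proj(c,[.6598,-.2093,.124] if l[0]=="b" else [.557,-.006,.18]),1))
```

```text
t 50.78 p [ 0.6598 -0.2093  0.0948] F [-0.8 -0.2 -0.4] M [-0.06  0.07 -0.07] w 0.0448
 t 52.39 p [ 0.6395 -0.2391  0.2686] F [0.2 0.2 0.1] M [-0.02 -0.   -0.  ] w 0.0449
blue_plate_grip scene [([202.8, 232.6], 0.66), ([243.6, 236.0], 0.64)] [203.6 230.6]
blue_plate_grip wrist [([262.5, 342.3], 0.78)] [257.8 342.9]
red_plate_grip scene [([209.8, 293.7], 0.84)] [211.7 295.4]
red_plate_grip wrist [([231.5, 335.1], 0.35)] [218.6 669. ]
```

View pics/e1.png

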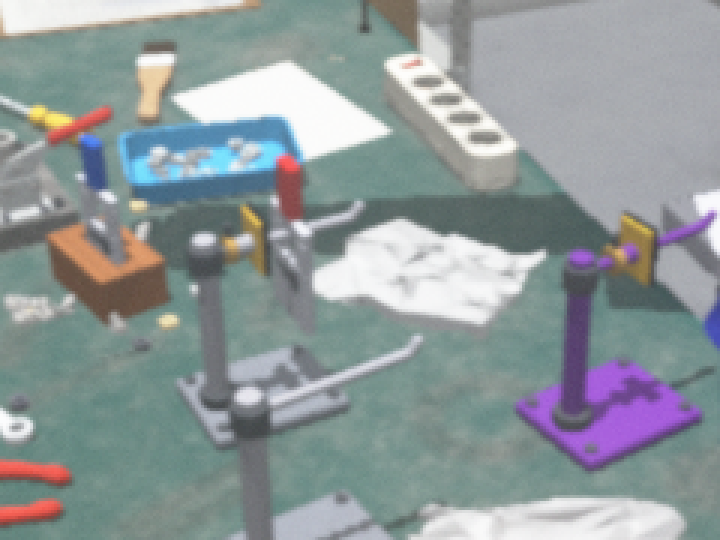

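View pics/e1w.png

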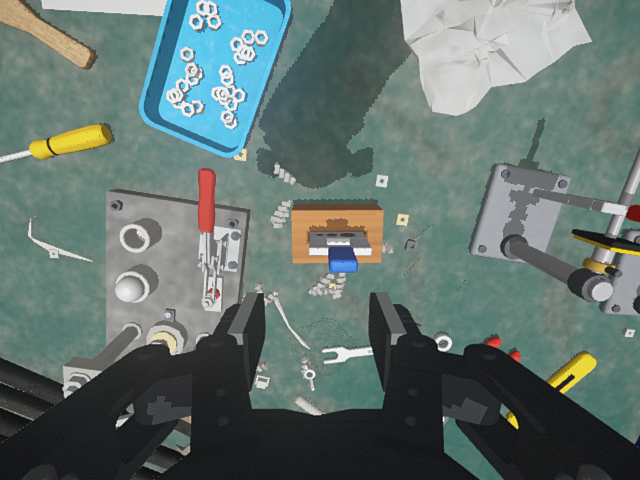

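Blue stands upright in the slot with its handle at scene (203,232), against (204,231) predicted for fully seated. Red hangs on the grey hook, and the gripper is clear.

Run:
```python
from h import *
st(); r.hand_in(); st()
```

```text
t 53.04 p [ 0.64   -0.2394  0.2701] F [ 0.2  0.8 -0.9] M [ 0.05 -0.01  0.01] w 0.0451
the job is handed in; nothing more can be done
the job is handed in; nothing more can be done
```

I moved the red plate to the grey spare hook and pressed it against the pad. I left it hanging there and stood the blue plate in the holder's slot. I handed the job in at 53 s; no verdict is reported.

- **Pad press:** peak force was 10.8 N. By the spring figures that is about 4 mm, and the arm's travel after first touch (about 4 mm) agrees. I held it for about 0.3 s at the peak, then backed off and lowered the plate until the bar took its weight.
- **Blue plate:** it met no resistance until it touched bottom, at about 10 N. The tool stopped at 0.095 m, against 0.0945 m expected for full depth.
- **Last pictures:** blue stands upright, with its handle within about 2 px (scene) and 5 px (wrist) of the fully seated position. Red hangs on the bar about 2 px from prediction in the scene picture. The gripper was clear of everything.

**Disagreements:**
- The fingertips were about 37–40 mm shorter relative to the reported tool position than the description says. I saw this in two cameras before the first grasp and used the measured offset throughout.
- In the last wrist picture the network's "red" report did not match the expected place (low confidence, 0.35), so I ignored it. That predicted place is off the picture's edge.
- I did not separately measure the tape measure or bushing at the end. Nothing in the motions came near them.

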